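# Hold a hinge leaf in line for its pin

## Task

Lift the brass hinge leaf up and off its hook on the green rack and bring its single knuckle down into the gap between the two brass knuckles on the jamb block in the vise, until the three pin holes line up so that the hinge pin could be pushed straight through. Finish while still holding the leaf there, steady and in the air, neither resting on the jamb leaf nor pressed against it; the pin stays where it is, for a colleague to fit. Leave the dark leaf on its hook and everything else on the bench where it is.

Things in the scene. Friction and masses are not known exactly. Their poses are not given: they have to be found in the camera images.
- leaf: Loose brass hinge leaf, 0.3 to 0.5 kg, hanging upright on one of the hooks. Origin: centre of its knuckle bore; z up the plate, y along the bore, x normal to the plate. Plate 8 mm thick, alike front and back: neck 34 mm wide to z = 22 mm, then 80 mm wide to z = 82 with a slot for the hook (28 mm wide, z 38 to 70), then a grip tab 40 mm wide to the top at z = 128.
- leaf_grip (a point): Centre of the brass leaf's grip tab, 105 mm above the bore centre. Pinch the 8 mm thickness here from above, fingers closing along the leaf's x axis. Axes as leaf.
- leaf_bore (a point): Centre of the brass leaf's single knuckle, a tube at the plate's lower edge: 34 mm long, 26 mm outside, 16 mm bore. y axis along the bore. Axes as leaf.
- rack: Green rack, fixed. Origin under its base (140 by 210 by 12 mm), z up, x away from the hook tips. Two flat hooks at y = 60 and -60 mm, bars 12 wide, 6 thick, top at z = 125 mm, out to x = -55 mm, where the tip turns up 8 mm. A leaf hangs on each at x = -30 to -20. To take one off raise it 17 mm (9 to 25), move it level along the rack's -x by 50 mm, then up. Only the leaves are higher.
- jamb: Vise fixed to the bench, holding a white-painted jamb block (50 by 100 mm, top at 102 mm) with a brass hinge leaf screwed to the block's -x face. Origin under the block's -x side, z up; the vise spans x = -70 to 135 mm, y = -55 to 55 mm. Nothing on it is higher than 143 mm.
- jamb_bore (a point): Where the loose leaf's bore centre belongs: on the jamb leaf's level pin axis (along y; z up), 130 mm above the bench, midway between its two knuckles (26 mm outside, 16 mm bore), which start 20 mm to each side: a 40 mm gap for the 34 mm knuckle, open above. Enter from above, plate upright. Let down too far, the leaf rests on the fixed knuckles 9 mm too low: it must be carried.
- other_leaf_grip (a point): Centre of the grip tab of the dark steel leaf that hangs on the other hook: same plate, but with two 20 mm knuckles and a gap between them. Not wanted; leave it.
- hinge_pin: Steel hinge pin, 10 mm in diameter and about 75 mm long with an 18 mm head, standing in a small wooden block (60 by 60 by 30 mm). Origin at its foot. Leave it.
- oil_bottle: Yellow oil bottle, 48 mm in diameter, 100 mm tall, origin at its foot. Leave it.
- screw_jar: Amber jar, 60 mm in diameter, 70 mm tall, origin at its foot. Leave it.
- screwdriver: Screwdriver with an orange handle, lying on the bench. Leave it.
- wrench: Steel wrench lying on the bench. Leave it.
- hammer: Hammer lying on the bench. Leave it.

How it is judged:
By the outcome, as a careful person would: the job done as asked, in the order asked, and still so for the second after the job is handed in, while the arm keeps its last pose, push and grip.
It also fails if it takes over 50 s, if anything falls off the work surface, if the arm or the gripper's body presses on something with over 40 N, if the wrist force passes 120 N, or if a joint passes its speed limit or range.

## Robot

A 6-joint arm with a two-finger parallel gripper is mounted at the origin on the work surface. World frame = base frame: x ahead of the robot, y to its left, z up, the work surface at z = 0. Lengths are in mm, angles in rad, forces in N, time in s.
With the tool pointing down it reaches from about 300 to 775 mm from the base axis. Payload 14.6 kg.
Tool frame: the origin (TCP) lies between the finger pads; the fingertips stand 11 mm ahead of it and the grasp point (between the pads) lies 8 mm behind it; z points along the fingers, y is the direction in which the jaws open and shut (so a half turn about z gives the same grasp; the last joint's range is limited). The gripper opens to 94 mm and grips with 3 to 60 N. Pads are 16 mm wide; open, the fingers measure 119 mm over their backs; the gripper's body (75 mm by 177 mm) begins 78 mm behind the grasp point.
Start: joints at [-1.322, 0.3, 1.521, -0, 1.321, -0.067], TCP at [170.81, -522.794, 216.446] pointing down, gripper open.
Joint ranges: [-3.03, 3.03], [-0.79, 2.21], [0.23, 2.52], [-1.04, 4.18], [0, 3.07], [-2.55, 2.55]. Speed limits (rad/s): [2.22, 2.22, 2.57, 3.14, 3.14, 3.14].

## Interface

Orientations are given as [roll, pitch, yaw] about the fixed x, y, z axes, in that order (R = Rz(yaw) Ry(pitch) Rx(roll)).
In Python, from cell import * gives the robot as it stands.
- The arm moves only by the tool arm_command, never from a script. Its argument "deltas" is a list of rows, each an object with "xyz": the shift along the world's x, y, z in m, a list of three; "turn": the turn, a rotation vector about the world's x, y, z in rad, a list of three. A call has 1 to 12 rows; each row shifts and turns the commanded pose from where the row before left it; what a row does not reach is not made up. A row lasts 1/8 s, in which the tool goes at most 62.5 mm and 10.7 degrees, less where a joint would pass 70% of its speed; a pose out of reach is approached as far as the arm can. A call with a gripper value outside its range is refused whole. "gripper" is the closure, from 0 (fully open) to 1 (shut), set as the call begins (left out, the last holds). The fingers move at their own pace and stop on an object; "force" is the grip in N (left out, the last holds). Time passes only in rows, so rows that do not move let the fingers close. It gives the time, the measured TCP pose, the force and the opening at its end, in the units of the state.
- read_state(): the state, without advancing time (a new reading comes with each control period).
- camera(name): name is "side" or "top"; returns a dict with "color" (420x560x3 uint8, red, green, blue), "fx", "fy", "cx", "cy" (pixels), "k1" (the pictures are not rectified: a ray, as slopes to the right and down, at radius r is drawn at 1 + k1 r^2 times it, then the intrinsics apply), "rvec" (rotation vector, rad) and "tvec" (3), from world to camera coordinates, as OpenCV has them. Camera axes: x right, y down, z forward; pixel columns grow to the right and rows downward; lengths in mm; the calibration is good to about 2 mm. A picture is of the moment at which its call begins. There is no depth.
- sign_off(): hands the job in, once; it reports no verdict.
The state is a dict: "clock": time; "joints": joint angles; "qd": joint speeds; "effort": joint torques, N m; "eef_pos": TCP position; "eef_rot": TCP orientation; "wrist_force": force on the tool from outside, world axes, zero at the start; "moment": the same for the moment, N m; "finger_gap": finger opening in mm.
Only numpy, scipy, OpenCV 4.12 (cv2) and the standard library are available. Lean on these libraries where they do the work, as an engineer would, in place of code of your own. Each camera call takes 0.05 s, during which the arm holds its last target.

## Working session

There is one attempt and no reset: what is moved stays moved. The work goes in short steps, Python scripts to look and compute and a tool call to move; the robot and the scene stay as the last step left them, time stands still between calls to the robot, and variables do not carry over. Pictures are saved under pics/ and viewed, and the job is handed in when it is done.

Besides the shell and the picture viewer there is one more tool, called after "Emit:" in YAML: its name, and indented under it one key for each argument. arm_command: Moves the arm, as the interface text tells. Its arguments: {"type":"object","properties":{"deltas":{"type":"array","items":{"type":"object","properties":{"xyz":{"type":"array","items":{"type":"number"}},"turn":{"type":"array","items":{"type":"number"}}}}},"gripper":{"type":"number"},"force":{"type":"number"}},"required":["deltas"]}

```bash
mkdir -p pics; ls
cat > h.py <<'E'
import numpy as np, cv2
from cell import *
def snap(n,fn=None):
    c=camera(n)
    if fn: cv2.imwrite('pics/'+fn,c['color'][:,:,::-1])
    return c
def cam(c):
    R,_=cv2.Rodrigues(np.array(c['rvec'],float)); t=np.array(c['tvec'],float).ravel()
    return R,t
def ray(c,u,v):
    R,t=cam(c)
    xd=(u-c['cx'])/c['fx']; yd=(v-c['cy'])/c['fy']
    x,y=xd,yd
    for _ in range(30):
        s=1+c['k1']*(x*x+y*y); x,y=xd/s,yd/s
    d=R.T@np.array([x,y,1.]); return -R.T@t, d/np.linalg.norm(d)
def onz(c,u,v,z):
    o,d=ray(c,u,v); return o+d*(z-o[2])/d[2]
def proj(c,P):
    R,t=cam(c); p=R@np.array(P,float)+t; x,y=p[0]/p[2],p[1]/p[2]
    s=1+c['k1']*(x*x+y*y); return np.array([c['fx']*x*s+c['cx'],c['fy']*y*s+c['cy']])
def tri(c1,p1,c2,p2):
    o1,d1=ray(c1,*p1);o2,d2=ray(c2,*p2)
    A=np.stack([d1,-d2],1); s=np.linalg.lstsq(A,o2-o1,rcond=None)[0]
    a=o1+d1*s[0];b=o2+d2*s[1]; return (a+b)/2,np.linalg.norm(a-b)
E
python3 - <<'E'
from h import *
import pickle
cs={}
for n in('top','side'):
    cs[n]=snap(n,n+'0.png'); c=cs[n]; R,t=cam(c); print(n,-R.T@t,R[2],c['fx'],c['k1'])
pickle.dump(cs,open('c0.pkl','wb'))
print(read_state())
E
```

```text
pics
top [ 448.734875     34.08385535 1397.80705727] [ 0.15381291  0.00673677 -0.98807702] 449.5606987581638 0.032746782585998294
side [ 497.32622156 1238.55398921  858.13014746] [ 0.09075387 -0.84073684 -0.53378394] 523.5550635885508 -0.033522322850884044
{'clock': 0.1, 'joints': array([-1.32156012e+00,  3.00394206e-01,  1.52151345e+00,  8.57179132e-06,
        1.32071186e+00, -6.66038448e-02]), 'qd': array([-0.00090292,  0.00028067, -0.00237189,  0.00110916,  0.00038023,
       -0.00148778]), 'effort': array([ 9.89371911e-04, -5.32648265e+01, -3.53284764e+01,  7.09819794e-02,
        2.35219690e-02, -7.33900970e-05]), 'eef_pos': array([ 170.77985803, -522.57678124,  215.95711486]), 'eef_rot': array([-3.14056862e+00, -7.66271420e-05,  3.15837883e-01]), 'wrist_force': array([ 0.63650854, -0.48847375, -0.0428267 ]), 'moment': array([-0.0422132 , -0.05239552, -0.00175895]), 'finger_gap': 94.12761145933126}
```

View pics/top0.png

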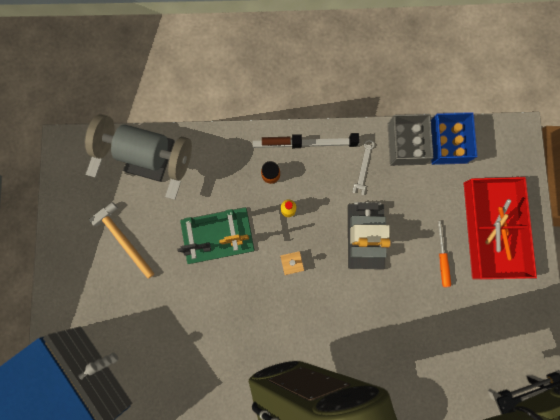

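View pics/side0.png

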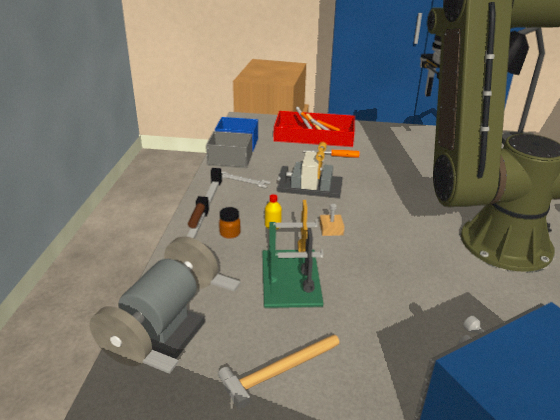

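The top view shows the rack at (218,235), with the brass leaf near (235,240) and the dark one near (195,247). The jamb and vise are at (369,235) and the pin block at (292,262). In the side view, brass is at (305,225), dark at (310,260) and the jamb knuckles at (320,155). I'll zoom in on these.

Run:
```python
import pickle,cv2,numpy as np
cs=pickle.load(open('c0.pkl','rb'))
def crop(n,x0,x1,y0,y1,s):
    return cv2.resize(cs[n]['color'][y0:y1,x0:x1,::-1],None,fx=s,fy=s,interpolation=cv2.INTER_NEAREST)
a=crop('top',170,270,195,270,7); cv2.imwrite('pics/a.png',a)
cv2.imwrite('pics/b.png',crop('top',335,405,195,275,7))
cv2.imwrite('pics/c.png',crop('side',250,350,190,310,5))
cv2.imwrite('pics/d.png',crop('side',270,370,135,200,8))
```

```text
(no output)
```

View pics/a.png

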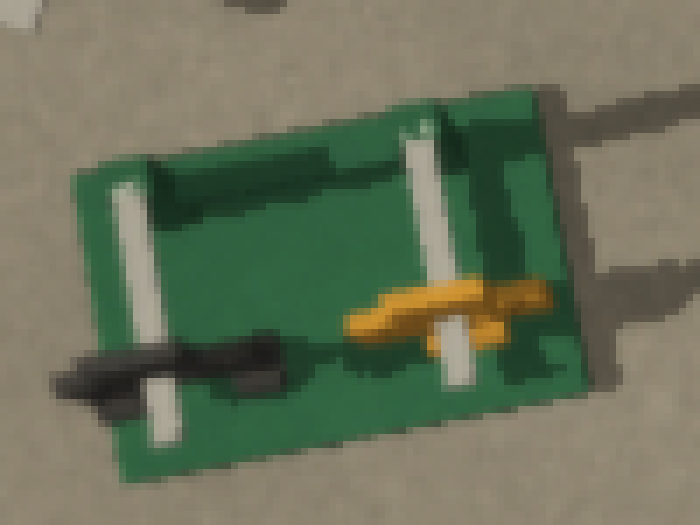

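View pics/b.png

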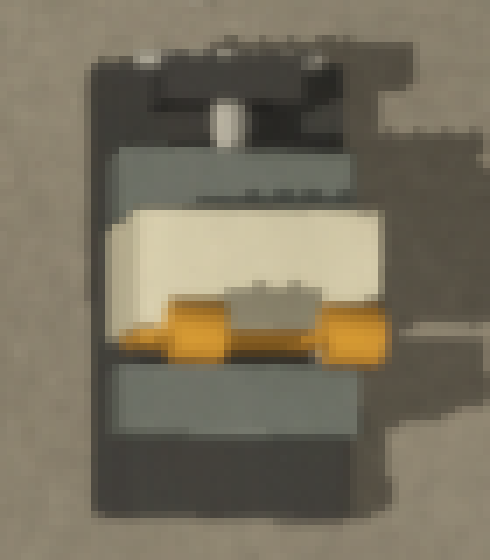

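View pics/c.png

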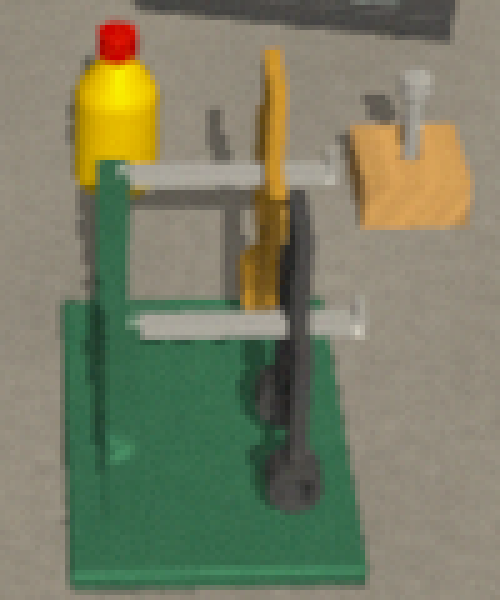

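View pics/d.png

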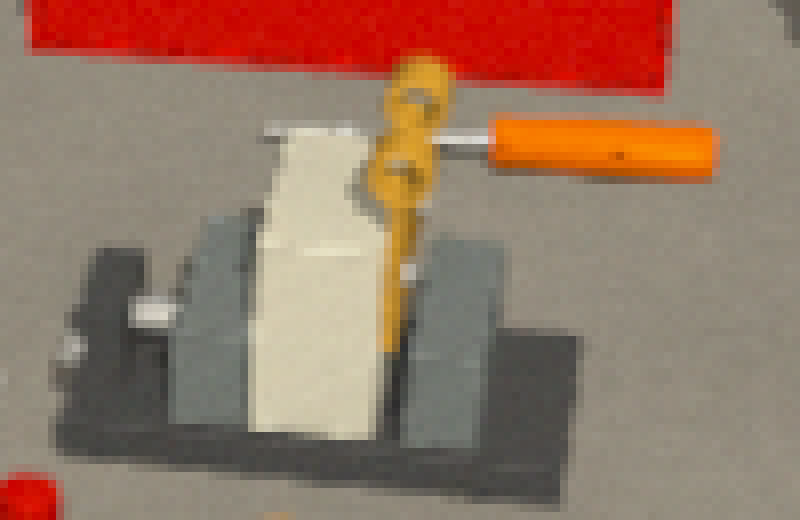

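```bash
cat > m1.py <<'E'
from h import *
import pickle
cs=pickle.load(open('c0.pkl','rb'))
T,S=cs['top'],cs['side']
def hsv(c): return cv2.cvtColor(c['color'],cv2.COLOR_RGB2HSV)
def mask(c,lo,hi,box):
    m=cv2.inRange(hsv(c),lo,hi); k=np.zeros_like(m); x0,x1,y0,y1=box; k[y0:y1,x0:x1]=m[y0:y1,x0:x1]; return k
# rack base
g=mask(T,(60,80,20),(95,255,255),(170,270,195,275))
g=cv2.morphologyEx(g,cv2.MORPH_CLOSE,np.ones((9,9)))
cn=max(cv2.findContours(g,cv2.RETR_EXTERNAL,cv2.CHAIN_APPROX_NONE)[0],key=cv2.contourArea)
P=np.array([onz(T,*p[0],12)[:2] for p in cn],np.float32)
r=cv2.minAreaRect(P); print('rack rect',r); print(cv2.boxPoints(r))
# white block top z=102
hs=hsv(T); print(hs[230,360],hs[243,364])
b=mask(T,(15,90,100),(25,255,255),(335,405,195,275))
n,l,s,ce=cv2.connectedComponentsWithStats(b); print(s,ce)
b2=mask(T,(10,120,60),(25,255,255),(210,260,225,255))
n,l,s,ce=cv2.connectedComponentsWithStats(b2); print('leaf',s,ce)
ys,xs=np.nonzero(b2)
for y in range(ys.min(),ys.max()+1): print(y,''.join('#' if b2[y,x] else '.' for x in range(215,255)))
sb=mask(S,(10,120,60),(25,255,255),(295,312,195,260))
ys,xs=np.nonzero(sb)
for y in range(ys.min(),ys.max()+1): print(y,''.join('#' if sb[y,x] else '.' for x in range(292,315)))
E
python3 m1.py
```

```text
rack rect ((581.5049438476562, 233.8861083984375), (139.390869140625, 207.41897583007812), 9.724663734436035)
[[495.29303  324.33286 ]
 [530.3289   119.894325]
 [667.71686  143.43936 ]
 [632.68097  347.8779  ]]
[ 24  51 211] [ 19 194 212]
[[     0      0    560    420 234953]
 [   352    238     39     10    247]] [[279.4018974  209.46540372]
 [372.81781377 242.40890688]]
leaf [[     0      0    560    420 235020]
 [   220    235     29     11    180]] [[279.53477576 209.47735937]
 [234.09444444 239.06111111]]
235 ...................######...#####.......
236 .............#####################......
237 .........#########################......
238 .........#########################......
239 ........########################........
240 .....#############....######............
241 .....############.....######............
242 .....############.....######............
243 .....######.....#.....######............
244 ................##.....##...............
245 ................##......................
200 ...........###.........
201 ...........###.........
202 ...........###.........
203 .
[... 666 characters left out ...]

227 ..........#####........
228 .........#######.......
229 .........#######.......
230 .........#######.......
231 .........#######.......
232 .........#######.......
233 .........#######.......
234 .........#######.......
235 ..........######.......
236 ..........######.......
237 ..........######.......
238 ..........#####........
239 ........######.........
240 .......#######.........
241 ......########.........
242 ......########.........
243 ......########.........
244 ......########.........
245 ......########.........
246 ......########.........
247 ......########.........
248 ......########.........
249 ......########.........
250 ......########.........
251 .......######..........
```

```bash
cat > m2.py <<'E'
from m1 import T,S,cs; from h import *
yaw=np.radians(9.72)
def pose(o,yaw): 
    c,s=np.cos(yaw),np.sin(yaw); R=np.array([[c,-s,0],[s,c,0],[0,0,1]]); return lambda p: np.array(o)+R@np.array(p,float)
rk=pose((581.5,233.9,0),yaw)
for n,p in dict(tipB=(-55,-60,133),tipD=(-55,60,133),baseB=(40,-60,125)).items(): print(n,rk(p),proj(T,rk(p)),proj(S,rk(p)))
import sys
for hy in(-60,):
  o=rk((-25,hy,55)); print(o)
  lf=pose(o,yaw)
  for n,p in dict(tabL=(0,20,128),tabR=(0,-20,128),shL=(0,40,82),shR=(0,-40,82),botL=(0,40,22),botR=(0,-40,22),knL=(0,17,0),knR=(0,-17,0)).items(): print(n,lf(p).round(1),proj(T,lf(p)).round(1),proj(S,lf(p)).round(1))
E
python3 m2.py | sed -n '/tipB/,$p'
python3 - <<'E'
import pickle,cv2
cs=pickle.load(open('c0.pkl','rb'))
cv2.imwrite('pics/e.png',cv2.resize(cs['top']['color'][225:260,210:260,::-1],None,fx=14,fy=14,interpolation=cv2.INTER_CUBIC))
cv2.imwrite('pics/f.png',cv2.resize(cs['side']['color'][193:263,280:330,::-1],None,fx=8,fy=8,interpolation=cv2.INTER_CUBIC))
E
```

```text
tipB [537.41955395 165.47548483 133.        ] [234.78979418 245.74234038] [312.02580891 219.71355946]
tipD [517.15954058 283.75283625 133.        ] [192.65724195 254.06503751] [317.18568755 249.3400858 ]
baseB [631.05579049 181.51466208 125.        ] [229.17876754 213.29634196] [273.5461157 222.8381191]
[566.9888918  170.54048817  55.        ]
tabL [563.6 190.3 183. ] [223.6 235. ] [301.4 207.2]
tabR [570.4 150.8 183. ] [238.2 232.2] [300.1 198.4]
shL [560.2 210.  137. ] [218.7 237.9] [301.3 227.9]
shR [573.7 131.1 137. ] [246.7 232.4] [298.7 209.6]
botL [560.2 210.   77. ] [221.6 239.6] [300.3 247.8]
botR [573.7 131.1  77. ] [248.3 234.4] [297.9 229.1]
knL [564.1 187.3  55. ] [230.1 238.8] [299.3 249.3]
knR [569.9 153.8  55. ] [241.3 236.6] [298.2 241.2]
```

View pics/e.png

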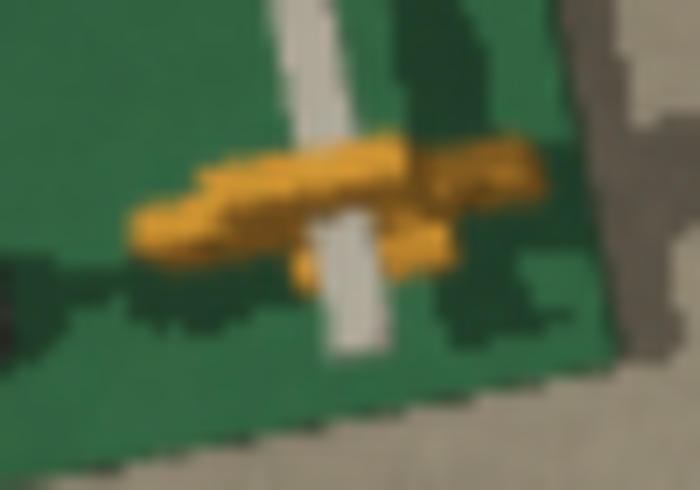

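View pics/f.png

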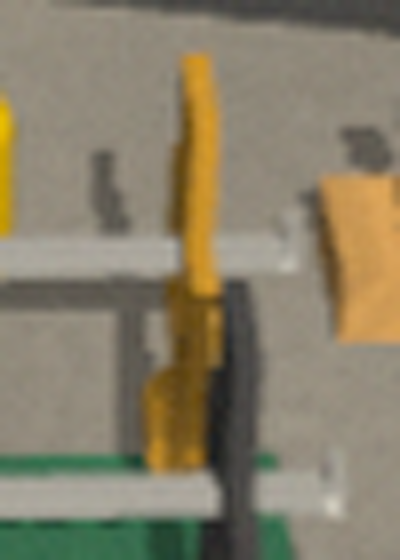

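```bash
cat > m3.py <<'E'
from m2 import *
print('----')
L=onz(T,223.5,238.3,183); R_=onz(T,238.7,235.5,183); print(L,R_,np.linalg.norm(L-R_),np.degrees(np.arctan2(-(L-R_)[0],(L-R_)[1])))
print(tri(T,(238.7,235.5),S,(304.1,199.4)))
# tip: 
for n,tp,sp in(('B',(235.2,249.8),(316.5,221)),('D',(193.6-.5,258.0),(321.5,250))): print(n,onz(T,*tp,122),tri(T,tp,S,sp))
o=rk((-35,-60,55)); print(o)
lf=pose(o,yaw)
for n,p in dict(tabL=(0,20,128),tabR=(0,-20,128),shL=(0,40,82),shR=(0,-40,82),botL=(0,40,22),botR=(0,-40,22),knL=(0,17,0),knR=(0,-17,0),knLb=(0,17,-13),knbR=(-13,-17,0)).items(): print(n,lf(p).round(1),proj(T,lf(p)).round(1),proj(S,lf(p)).round(1))
E
python3 m3.py | sed -n '/----/,$p'
```

```text
----
[554.79802798 190.66390205 183.        ] [561.34332913 149.4370105  183.        ] 41.74323363126891 9.021152646487494
(array([561.00221117, 149.6896367 , 180.28370193]), np.float64(1.180756937267337))
B [526.69624176 165.55855678 122.        ] (array([526.21982238, 164.7545399 , 129.80201185]), np.float64(0.000682741352582666))
D [506.66431594 284.60526245 122.        ] (array([506.76365187, 282.7493634 , 131.41692103]), np.float64(1.0529986447555397))
[557.13244585 168.85215373  55.        ]
tabL [553.8 188.6 183. ] [224.3 238.7] [305.6 207.2]
tabR [560.5 149.1 183. ] [238.8 235.8] [304.1 198.3]
shL [550.4 208.3 137. ] [219.4 241.4] [305.4 227.8]
shR [563.9 129.4 137. ] [247.4 235.9] [302.7 209.6]
botL [550.4 208.3  77. ] [222.2 243. ] [304.4 247.8]
botR [563.9 129.4  77. ] [248.9 237.7] [301.7 229. ]
knL [554.3 185.6  55. ] [230.7 242. ] [303.2 249.2]
knR [560.  152.1  55. ] [241.9 239.8] [302.1 241.2]
knLb [554.3 185.6  42. ] [231.2 242.4] [303.  253.3]
knbR [547.2 149.9  55. ] [242.7 244.1] [307.1 241.1]
```

Run:
```python
import pickle,cv2
cs=pickle.load(open('c0.pkl','rb'))
cv2.imwrite('pics/g.png',cv2.resize(cs['top']['color'][220:252,345:397,::-1],None,fx=15,fy=15,interpolation=cv2.INTER_CUBIC))
cv2.imwrite('pics/i.png',cv2.resize(cs['side']['color'][138:168,300:340,::-1],None,fx=18,fy=18,interpolation=cv2.INTER_CUBIC))
```

```text
(no output)
```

View pics/g.png

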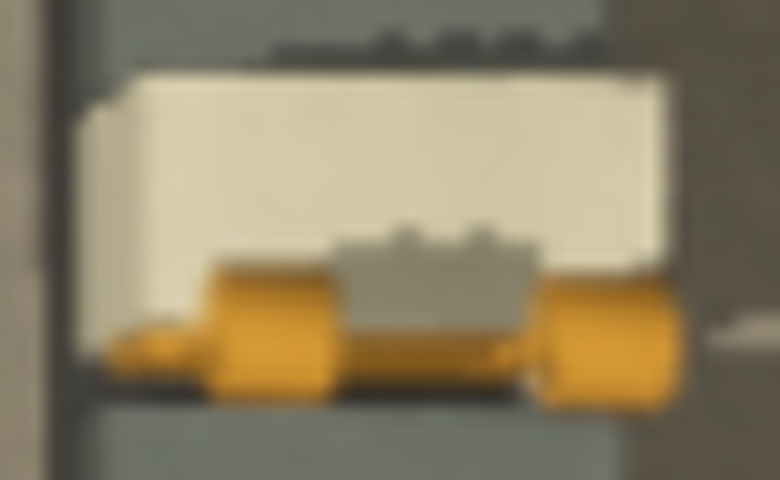

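View pics/i.png

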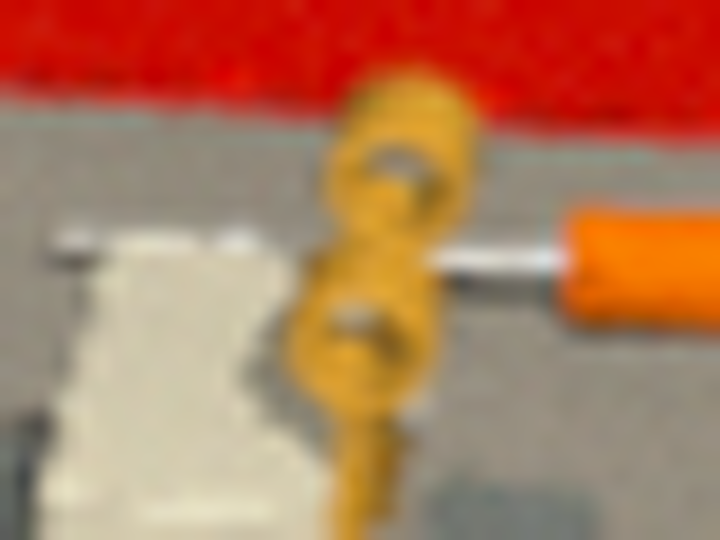

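```bash
cat > m4.py <<'E'
from m3 import *
print('=====')
a=onz(S,321.4,147.2,130);b=onz(S,319.4,156.1,130);print('side inner -y face',a,'outer +y face',b,np.linalg.norm(a-b),'yaw',np.degrees(np.arctan2(-(b-a)[0],(b-a)[1])))
l=onz(T,362.6,241.6,130);r=onz(T,385.2,242.4,130);print('top mids',l,r,np.linalg.norm(l-r),'yaw',np.degrees(np.arctan2(-(l-r)[0],(l-r)[1])))
gl=onz(T,366.8,241.6,140);gr=onz(T,380.5,242.2,140);print('gap',gl,gr,(gl+gr)/2, np.linalg.norm(gl-gr))
for x in ((345+135/15-.5,220+72/15-.5),(345+665/15-.5,220+78/15-.5),(345+665/15-.5,220+268/15-.5)): print('blk',onz(T,*x,102))
for x in ((358.1-.0,0),): pass
# vise base
hs=cv2.cvtColor(T['color'],cv2.COLOR_RGB2HSV)
E
python3 m4.py | sed -n '/=====/,$p'
```

```text
=====
side inner -y face [ 537.35612962 -248.21097261  130.        ] outer +y face [ 539.95785056 -186.21546807  130.        ] 62.05007280407186 yaw -2.4030808649593896
top mids [ 540.43527372 -193.91513199  130.        ] [ 536.69200967 -256.91273202  130.        ] 63.1087128302017 yaw -3.4004685263314425
gap [ 539.43350345 -203.77207885  140.        ] [ 536.86171198 -241.64433717  140.        ] [ 538.14760772 -222.70820801  140.        ] 37.95947921074336
blk [ 593.03974962 -175.44181974  102.        ]
blk [ 589.36765057 -276.90007339  102.        ]
blk [ 552.82161468 -274.60321591  102.        ]
```

Emit:
arm_command:
  deltas:
    - {"xyz": [0.024, 0.043, 0.007], "turn": [0, 0, 0.1187]}
    - {"xyz": [0.024, 0.043, 0.007], "turn": [0, 0, 0.1187]}
    - {"xyz": [0.024, 0.043, 0.007], "turn": [0, 0, 0.1187]}
    - {"xyz": [0.024, 0.043, 0.007], "turn": [0, 0, 0.1187]}
    - {"xyz": [0.024, 0.043, 0.007], "turn": [0, 0, 0.1187]}
    - {"xyz": [0.024, 0.043, 0.007], "turn": [0, 0, 0.1187]}
    - {"xyz": [0.024, 0.043, 0.007], "turn": [0, 0, 0.1187]}
    - {"xyz": [0.024, 0.043, 0.007], "turn": [0, 0, 0.1187]}
    - {"xyz": [0.024, 0.043, 0.007], "turn": [0, 0, 0.1187]}
    - {"xyz": [0.024, 0.043, 0.007], "turn": [0, 0, 0.1187]}
    - {"xyz": [0.024, 0.043, 0.007], "turn": [0, 0, 0.1187]}
    - {"xyz": [0.024, 0.043, 0.007], "turn": [0, 0, 0.1187]}
  gripper: 0

```text
clock: 1.6
eef_pos: [459.3, -5.2, 300.5]
eef_rot: [-3.141, 0.0, 1.744]
wrist_force: [-1.0, -0.5, 1.4]
finger_gap: 94.2
```

```bash
cat > st.py <<'E'
from h import *
s=read_state()
for k in('clock','joints','eef_pos','eef_rot','wrist_force','moment','finger_gap'): print(k,np.round(s[k],3))
E
python3 st.py
```

```text
clock 1.6
joints [-0.091  0.039  1.63  -0.     1.472 -0.264]
eef_pos [459.282  -5.173 300.542]
eef_rot [-3.141  0.     1.744]
wrist_force [-0.963 -0.508  1.418]
moment [-0.031 -0.093 -0.02 ]
finger_gap 94.203
```

Emit:
arm_command:
  deltas:
    - {"xyz": [0.0246, 0.044, -0.0125]}
    - {"xyz": [0.0246, 0.044, -0.0125]}
    - {"xyz": [0.0246, 0.044, -0.0125]}
    - {"xyz": [0.0246, 0.044, -0.0125]}
    - {"xyz": [0, 0, 0]}
    - {"xyz": [0, 0, 0]}

```text
validation failed for argument at $.de...
```

```bash
python3 st.py
python3 - <<'E'
from h import *
for n,b in(('top',(170,290,190,280)),('side',(230,370,130,310))):
    c=snap(n); x0,x1,y0,y1=b
    cv2.imwrite(f'pics/{n}1.png',cv2.resize(c['color'][y0:y1,x0:x1,::-1],None,fx=6 if n=='top' else 3.3,fy=6 if n=='top' else 3.3,interpolation=cv2.INTER_CUBIC))
E
```

```text
clock 1.6
joints [-0.091  0.039  1.63  -0.     1.472 -0.264]
eef_pos [459.282  -5.173 300.542]
eef_rot [-3.141  0.     1.744]
wrist_force [-0.963 -0.508  1.418]
moment [-0.031 -0.093 -0.02 ]
finger_gap 94.203
```

View pics/side1.png

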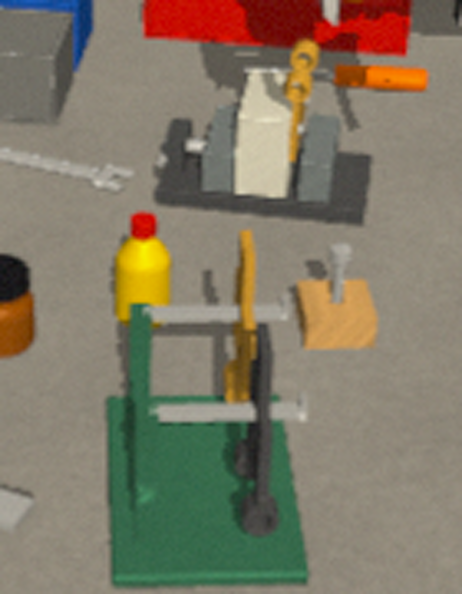

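View pics/top1.png

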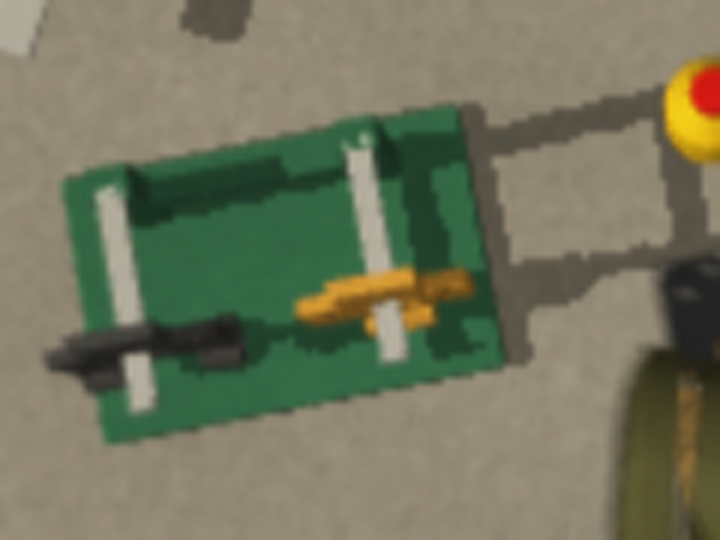

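The call was refused, apparently because "turn" was left out, and nothing moved. Both views show the leaf unchanged on its hook.

Emit:
arm_command:
  deltas:
    - {"xyz": [0.0246, 0.044, -0.0125], "turn": [0, 0, 0]}
    - {"xyz": [0.0246, 0.044, -0.0125], "turn": [0, 0, 0]}
    - {"xyz": [0.0246, 0.044, -0.0125], "turn": [0, 0, 0]}
    - {"xyz": [0.0246, 0.044, -0.0125], "turn": [0, 0, 0]}
    - {"xyz": [0, 0, 0], "turn": [0, 0, 0]}
    - {"xyz": [0, 0, 0], "turn": [0, 0, 0]}

```text
clock: 2.45
eef_pos: [557.0, 168.3, 250.3]
eef_rot: [-3.141, 0.0, 1.74]
wrist_force: [0.0, -0.8, 0.0]
finger_gap: 94.1
```

```bash
python3 st.py
python3 - <<'E'
from h import *
for n,b in(('top',(170,290,190,280)),('side',(230,370,130,310))):
    c=snap(n); x0,x1,y0,y1=b
    cv2.imwrite(f'pics/{n}2.png',cv2.resize(c['color'][y0:y1,x0:x1,::-1],None,fx=6 if n=='top' else 3.3,fy=6 if n=='top' else 3.3,interpolation=cv2.INTER_CUBIC))
E
```

```text
clock 2.45
joints [ 0.231  0.349  1.377 -0.     1.416  0.062]
eef_pos [556.978 168.338 250.318]
eef_rot [-3.141  0.     1.74 ]
wrist_force [ 0.042 -0.755  0.046]
moment [-0.037 -0.136  0.019]
finger_gap 94.11
```

View pics/side2.png

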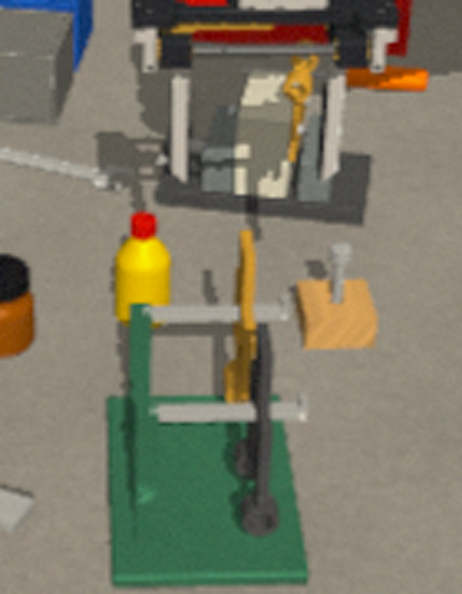

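Run:
```python
from h import *; import pickle
cs=pickle.load(open('c0.pkl','rb'));S=cs['side'];T=cs['top']
for p in((557,168.3,239),(557,168.3,160),(557.8,169.6,160),(557,168.3,183)): print(p,proj(S,p),proj(T,p))
th=np.radians(9.7)
for s in(-1,1):
  q=np.array([557,168.3,239])+s*53*np.array([np.cos(th),np.sin(th),0]); print(proj(S,q))
```

```text
(557, 168.3, 239) [305.9333622  182.52294523] [229.34460512 235.41011444]
(557, 168.3, 160) [304.50016695 210.53342337] [232.67986753 237.99621018]
(557.8, 169.6, 160) [304.12882063 210.79507305] [232.20636968 237.71849967]
(557, 168.3, 183) [304.90803463 202.5708221 ] [231.75300187 237.27749885]
[328.24210944 182.3577491 ]
[283.5156427  182.69134648]
```

Run:
```python
from h import *
c=snap('side'); cv2.imwrite('pics/j.png',cv2.resize(c['color'][145:215,270:345,::-1],None,fx=8,fy=8,interpolation=cv2.INTER_CUBIC))
c=snap('top'); cv2.imwrite('pics/k.png',cv2.resize(c['color'][195:265,190:270,::-1],None,fx=8,fy=8,interpolation=cv2.INTER_CUBIC))
```

```text
(no output)
```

View pics/j.png

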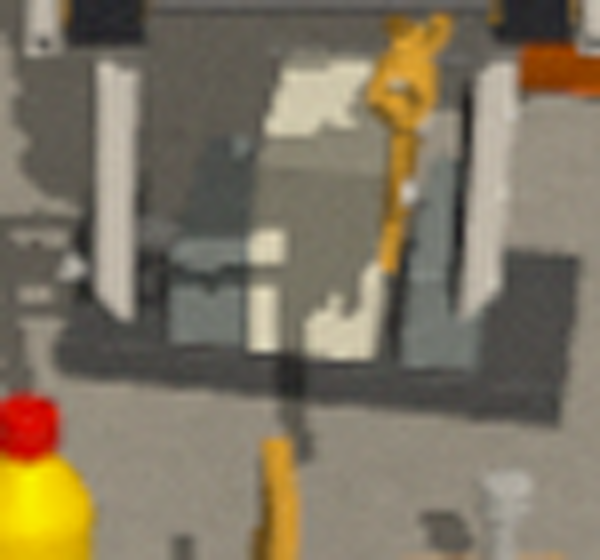

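View pics/k.png

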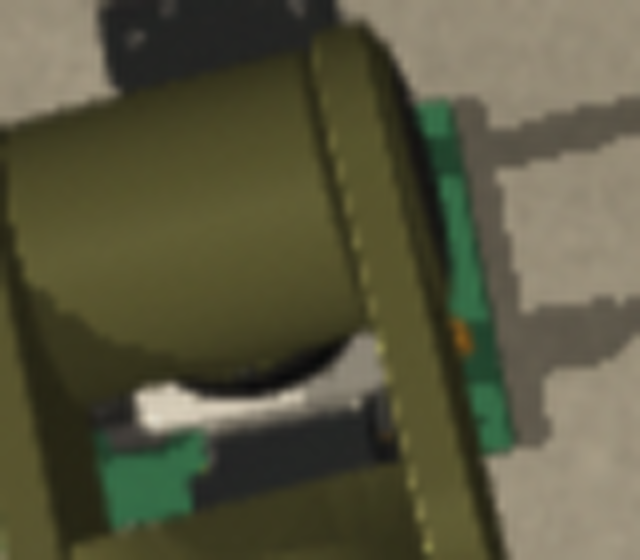

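Run:
```python
from h import *; import pickle
cs=pickle.load(open('c0.pkl','rb'));S=cs['side']
th=np.radians(9.7); ex=np.array([np.cos(th),np.sin(th),0]);ey=np.array([-np.sin(th),np.cos(th),0])
for s in(-1,1):
 for w in(-8,8):
  q=np.array([557,168.3,239.3])+s*47*ex+w*ey; print(s,w,(proj(S,q)-[270,145]+.5)*8)
```

```text
-1 -8 [446.61749984 288.62686243]
-1 8 [453.10481027 315.78559392]
1 -8 [130.98468204 290.92110394]
1 8 [134.02063307 318.21933197]
```

Emit:
arm_command:
  deltas:
    - {"xyz": [0.0008, 0.001, -0.03], "turn": [0, 0, 0]}
    - {"xyz": [0, 0, -0.03], "turn": [0, 0, 0]}
    - {"xyz": [0, 0, -0.025], "turn": [0, 0, 0]}
    - {"xyz": [0, 0, -0.012], "turn": [0, 0, 0]}
    - {"xyz": [0, 0, 0], "turn": [0, 0, 0]}
    - {"xyz": [0, 0, 0], "turn": [0, 0, 0]}

```text
clock: 3.4
eef_pos: [558.5, 170.2, 154.7]
eef_rot: [3.14, -0.0, 1.74]
wrist_force: [-0.7, 0.0, 0.2]
finger_gap: 93.9
```

```bash
python3 st.py
python3 - <<'E'
from h import *
c=snap('side'); cv2.imwrite('pics/l.png',cv2.resize(c['color'][170:260,265:345,::-1],None,fx=6,fy=6,interpolation=cv2.INTER_CUBIC))
E
```

```text
clock 3.4
joints [0.233 0.429 1.494 0.    1.217 0.064]
eef_pos [558.457 170.203 154.668]
eef_rot [ 3.14 -0.    1.74]
wrist_force [-0.666  0.004  0.203]
moment [-0.046 -0.054  0.001]
finger_gap 93.859
```

View pics/l.png

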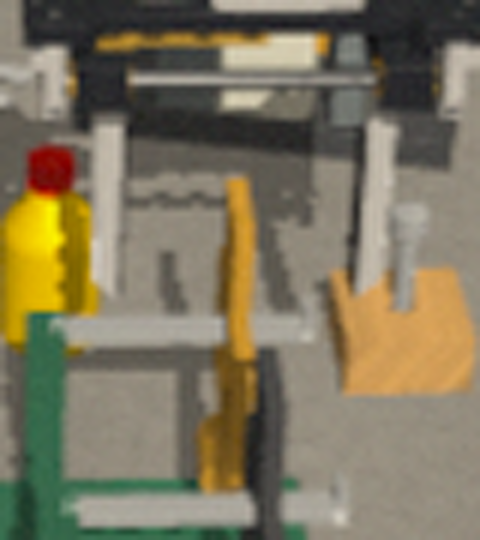

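Emit:
arm_command:
  deltas:
    - {"xyz": [-0.0015, 0, -0.001], "turn": [0, 0, 0]}
    - {"xyz": [0, 0, 0], "turn": [0, 0, 0]}

```text
clock: 3.7
eef_pos: [556.5, 170.3, 152.7]
eef_rot: [3.141, -0.0, 1.74]
wrist_force: [0.7, 0.5, -0.2]
finger_gap: 94.3
```

Emit:
arm_command:
  deltas:
    - {"xyz": [0, 0, 0], "turn": [0, 0, 0]}
    - {"xyz": [0, 0, 0], "turn": [0, 0, 0]}
    - {"xyz": [0, 0, 0], "turn": [0, 0, 0]}
    - {"xyz": [0, 0, 0], "turn": [0, 0, 0]}
    - {"xyz": [0, 0, 0], "turn": [0, 0, 0]}
    - {"xyz": [0, 0, 0], "turn": [0, 0, 0]}
    - {"xyz": [0, 0, 0], "turn": [0, 0, 0]}
    - {"xyz": [0, 0, 0], "turn": [0, 0, 0]}
  gripper: 1
  force: 40

```text
clock: 4.7
eef_pos: [556.5, 170.2, 152.4]
eef_rot: [-3.142, -0.0, 1.74]
wrist_force: [0.5, -0.2, -0.3]
finger_gap: 17.4
```

```bash
python3 st.py
python3 - <<'E'
from h import *
c=snap('side'); cv2.imwrite('pics/n.png',cv2.resize(c['color'][170:260,265:345,::-1],None,fx=6,fy=6,interpolation=cv2.INTER_CUBIC))
E
```

```text
clock 4.7
joints [0.234 0.428 1.501 0.    1.213 0.064]
eef_pos [556.508 170.232 152.443]
eef_rot [-3.142 -0.     1.74 ]
wrist_force [ 0.523 -0.224 -0.308]
moment [-0.024 -0.118 -0.063]
finger_gap 17.395
```

View pics/n.png

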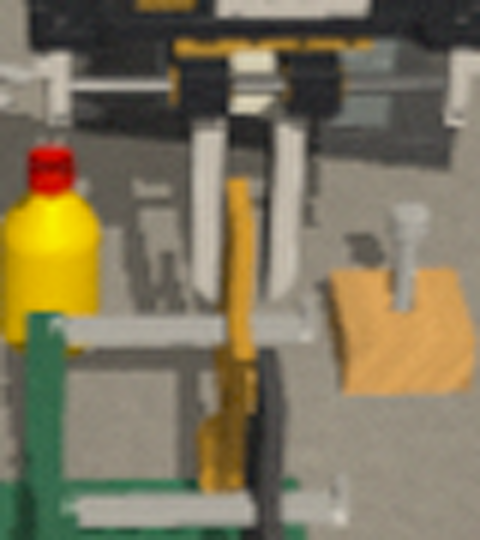

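Emit:
arm_command:
  deltas:
    - {"xyz": [0, 0, 0], "turn": [0, 0, 0]}
    - {"xyz": [0, 0, 0], "turn": [0, 0, 0]}
    - {"xyz": [0, 0, 0], "turn": [0, 0, 0]}
    - {"xyz": [0, 0, 0], "turn": [0, 0, 0]}

```text
clock: 5.25
eef_pos: [556.6, 170.2, 152.5]
eef_rot: [3.141, 0.0, 1.74]
wrist_force: [1.8, -0.6, 0.2]
finger_gap: 7.6
```

```bash
python3 st.py
python3 - <<'E'
from h import *
c=snap('side'); cv2.imwrite('pics/o.png',cv2.resize(c['color'][170:260,265:345,::-1],None,fx=6,fy=6,interpolation=cv2.INTER_CUBIC))
E
```

```text
clock 5.25
joints [ 0.234  0.428  1.501 -0.     1.213  0.064]
eef_pos [556.625 170.226 152.546]
eef_rot [3.141 0.    1.74 ]
wrist_force [ 1.762 -0.64   0.247]
moment [ 0.001 -0.457 -0.013]
finger_gap 7.575
```

View pics/o.png

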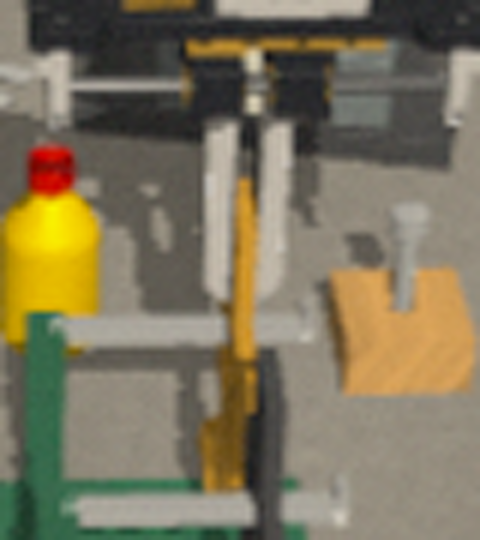

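Emit:
arm_command:
  deltas:
    - {"xyz": [0, 0, 0.006], "turn": [0, 0, 0]}
    - {"xyz": [0, 0, 0.006], "turn": [0, 0, 0]}
    - {"xyz": [0, 0, 0.005], "turn": [0, 0, 0]}
    - {"xyz": [0, 0, 0], "turn": [0, 0, 0]}
    - {"xyz": [0, 0, 0], "turn": [0, 0, 0]}

```text
clock: 5.92
eef_pos: [556.4, 170.2, 169.3]
eef_rot: [-3.141, 0.0, 1.74]
wrist_force: [-0.3, 0.6, -4.6]
finger_gap: 7.7
```

```bash
python3 st.py
python3 - <<'E'
from h import *
c=snap('side'); cv2.imwrite('pics/p.png',cv2.resize(c['color'][170:260,265:345,::-1],None,fx=6,fy=6,interpolation=cv2.INTER_CUBIC))
E
```

```text
clock 5.925
joints [0.234 0.411 1.483 0.    1.247 0.064]
eef_pos [556.407 170.2   169.267]
eef_rot [-3.141  0.     1.74 ]
wrist_force [-0.332  0.561 -4.602]
moment [-0.021 -0.125  0.017]
finger_gap 7.677
```

View pics/p.png

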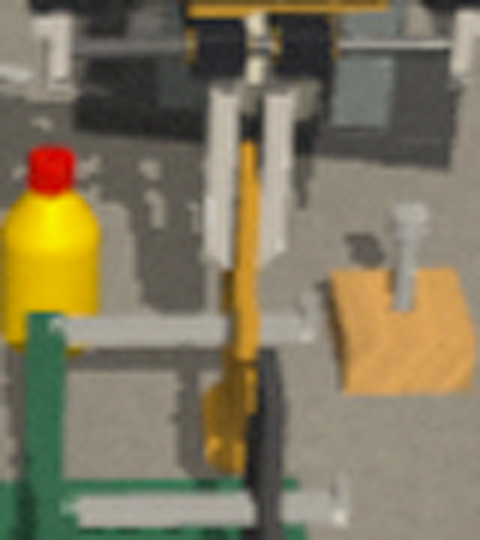

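The leaf lifted cleanly: the wrist force is −4.6 N, about 0.47 kg, which fits the stated mass. Next is the level move along the rack's −x.

Emit:
arm_command:
  deltas:
    - {"xyz": [-0.0099, -0.0017, 0], "turn": [0, 0, 0]}
    - {"xyz": [-0.0099, -0.0017, 0], "turn": [0, 0, 0]}
    - {"xyz": [-0.0099, -0.0017, 0], "turn": [0, 0, 0]}
    - {"xyz": [-0.0099, -0.0017, 0], "turn": [0, 0, 0]}
    - {"xyz": [-0.0099, -0.0017, 0], "turn": [0, 0, 0]}
    - {"xyz": [0, 0, 0], "turn": [0, 0, 0]}

```text
clock: 6.72
eef_pos: [506.5, 161.7, 169.7]
eef_rot: [3.141, -0.0, 1.74]
wrist_force: [-1.1, -0.4, -4.2]
finger_gap: 7.9
```

```bash
python3 st.py
python3 - <<'E'
from h import *
c=snap('side'); cv2.imwrite('pics/q.png',cv2.resize(c['color'][170:260,265:345,::-1],None,fx=6,fy=6,interpolation=cv2.INTER_CUBIC))
E
```

```text
clock 6.725
joints [0.24  0.303 1.63  0.    1.208 0.071]
eef_pos [506.514 161.654 169.665]
eef_rot [ 3.141 -0.     1.74 ]
wrist_force [-1.077 -0.376 -4.244]
moment [-0.025 -0.099 -0.026]
finger_gap 7.925
```

View pics/q.png

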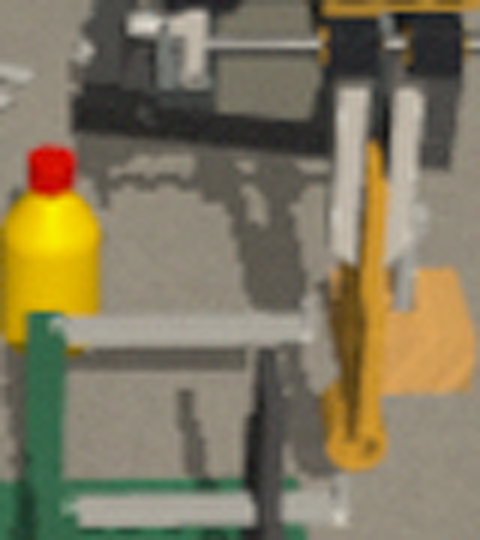

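Emit:
arm_command:
  deltas:
    - {"xyz": [0, 0, 0.025], "turn": [0, 0, 0]}
    - {"xyz": [0, 0, 0.04], "turn": [0, 0, 0]}
    - {"xyz": [0.0032, -0.026, 0.03], "turn": [0, 0, -0.0216]}
    - {"xyz": [0.0032, -0.04, 0.015], "turn": [0, 0, -0.0216]}
    - {"xyz": [0.0032, -0.044, 0], "turn": [0, 0, -0.0216]}
    - {"xyz": [0.0032, -0.044, 0], "turn": [0, 0, -0.0216]}
    - {"xyz": [0.0032, -0.044, 0], "turn": [0, 0, -0.0216]}
    - {"xyz": [0.0032, -0.044, 0], "turn": [0, 0, -0.0216]}
    - {"xyz": [0.0032, -0.044, 0], "turn": [0, 0, -0.0216]}
    - {"xyz": [0.0032, -0.044, 0], "turn": [0, 0, -0.0216]}
    - {"xyz": [0.0032, -0.036, 0], "turn": [0, 0, -0.0216]}
    - {"xyz": [0.0032, -0.02, 0], "turn": [0, 0, -0.0216]}

```text
clock: 8.28
eef_pos: [539.1, -225.9, 279.1]
eef_rot: [-3.141, -0.0, 1.522]
wrist_force: [0.1, 1.0, -4.6]
finger_gap: 7.8
```

Emit:
arm_command:
  deltas:
    - {"xyz": [0, 0, 0], "turn": [0, 0, 0]}
    - {"xyz": [0, 0, 0], "turn": [0, 0, 0]}

```text
clock: 8.52
eef_pos: [539.2, -223.3, 279.4]
eef_rot: [-3.141, -0.0, 1.525]
wrist_force: [0.2, 0.9, -4.4]
finger_gap: 7.8
```

```bash
python3 st.py
python3 - <<'E'
from h import *
c=snap('side'); cv2.imwrite('pics/r.png',cv2.resize(c['color'][90:200,270:370,::-1],None,fx=5.4,fy=5.4,interpolation=cv2.INTER_CUBIC))
c=snap('top','t4.png'); cv2.imwrite('pics/s.png',cv2.resize(c['color'][195:275,330:430,::-1],None,fx=7,fy=7,interpolation=cv2.INTER_CUBIC))
E
```

```text
clock 8.525
joints [-0.456  0.338  1.326  0.     1.478 -0.41 ]
eef_pos [ 539.182 -223.331  279.418]
eef_rot [-3.141 -0.     1.525]
wrist_force [ 0.197  0.937 -4.392]
moment [-0.009 -0.092  0.021]
finger_gap 7.763
```

View pics/r.png

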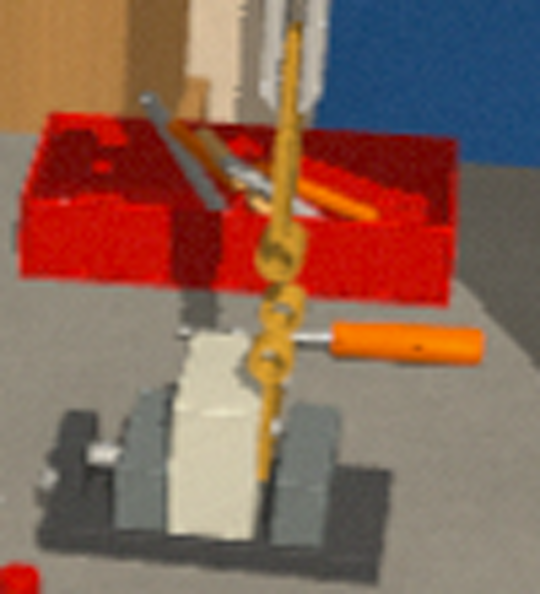

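View pics/s.png

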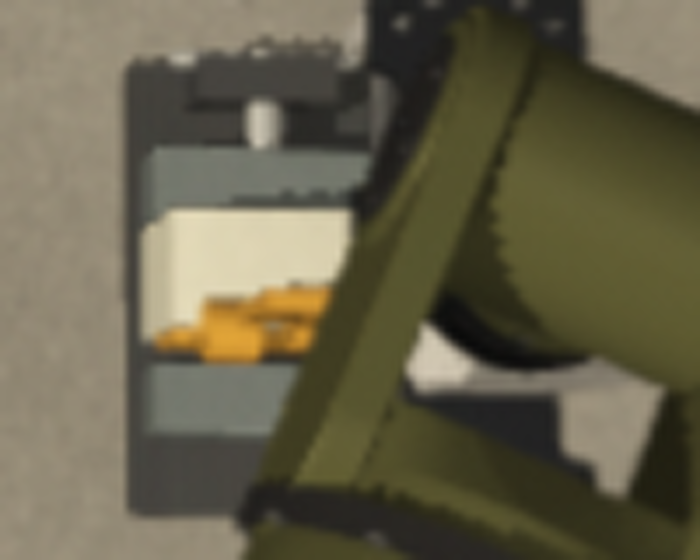

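Run:
```python
from h import *
from scipy.spatial.transform import Rotation as Ro
c=snap('side'); 
b=(305,340,88,166)
cv2.imwrite('pics/t.png',cv2.resize(c['color'][b[2]:b[3],b[0]:b[1],::-1],None,fx=10,fy=7.6*10/7.6,interpolation=cv2.INTER_CUBIC)[:780])
s=read_state(); p=np.array(s['eef_pos']); R=Ro.from_euler('xyz',s['eef_rot']).as_matrix()
print(R.round(3))
ey=-R[:,0] if R[1,0]<0 else R[:,0]
ez=-R[:,2]
for n,v in dict(kn=(17,-97.5),knF=(-17,-97.5),tabtop=(20,30.5),sh=(40,-15.5),tabbot=(20,-15.5)).items():
    q=p+ey*v[0]+ez*v[1]; print(n,q.round(1),proj(c,q).round(2),((proj(c,q)-[b[0],b[2]]+.5)*10).round(1))
```

```text
[[ 0.045  0.999  0.   ]
 [ 0.999 -0.045 -0.   ]
 [-0.     0.    -1.   ]]
kn [ 540.  -206.4  182.2] [320.79 137.66] [162.9 501.6]
knF [ 538.4 -240.4  182.2] [321.92 133.01] [174.2 455.1]
tabtop [ 540.1 -203.4  310.2] [323.3   97.74] [188.  102.4]
sh [ 541.  -183.4  264.2] [321.65 115.25] [171.5 277.5]
tabbot [ 540.1 -203.4  264.2] [322.34 112.64] [178.4 251.4]
```

View pics/t.png

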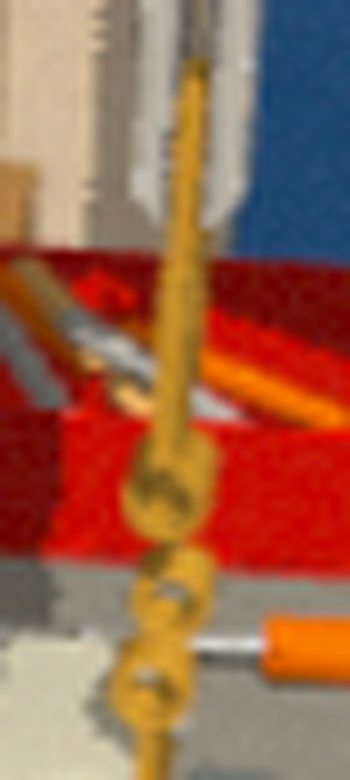

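Run:
```python
from h import *
import pickle
cs=pickle.load(open('c0.pkl','rb'));T=cs['top'];S=cs['side']
for u,v in((358.3,240.6),(366.8,240.6),(380.5,241.2),(390.03,241.2)): print(onz(T,u,v,142))
b=(305,340,88,166)
th=np.radians(-2.6);ey=np.array([-np.sin(th),np.cos(th),0])
for x,y in((538.5,-224),):
  C=np.array([x,y,130.])
  for o in(43,20,17,-17,-20,-43): 
    q=C+ey*o; print(o,((proj(S,q)-[b[0],b[2]]+.5)*10).round(1), proj(T,q+[0,0,12]).round(1))
```

```text
[ 542.63418662 -179.98284423  142.        ]
[ 542.06939845 -203.54815194  142.        ]
[ 539.49814006 -241.37337142  142.        ]
[ 538.87445283 -267.70606925  142.        ]
43 [146.4 693.6] [358.7 241.4]
20 [154.2 659.8] [367.  241.6]
17 [155.3 655.4] [368.1 241.6]
-17 [166.5 607.1] [380.4 241.8]
-20 [167.5 602.9] [381.5 241.9]
-43 [174.9 571.2] [389.8 242. ]
```

Emit:
arm_command:
  deltas:
    - {"xyz": [-0.0014, 0, -0.012], "turn": [0, 0, 0]}
    - {"xyz": [0, 0, -0.01], "turn": [0, 0, 0]}
    - {"xyz": [0, 0, 0], "turn": [0, 0, 0]}
    - {"xyz": [0, 0, 0], "turn": [0, 0, 0]}

```text
clock: 9.18
eef_pos: [537.7, -224.3, 257.6]
eef_rot: [3.141, 0.0, 1.524]
wrist_force: [-0.5, 0.3, -3.9]
finger_gap: 7.9
```

```bash
cat > look.py <<'E'
import sys
from h import *
from scipy.spatial.transform import Rotation as Ro
k=sys.argv[1]
s=read_state(); p=np.array(s['eef_pos']); R=Ro.from_euler('xyz',s['eef_rot']).as_matrix()
print(p.round(1),np.round(s['eef_rot'],3),np.round(s['wrist_force'],1),s['finger_gap'],s['clock'])
S=camera('side');T=camera('top')
b=(300,345,110,170); bt=(350,400,225,255)
cv2.imwrite(f'pics/S{k}.png',cv2.resize(S['color'][b[2]:b[3],b[0]:b[1],::-1],None,fx=10,fy=10,interpolation=cv2.INTER_CUBIC))
cv2.imwrite(f'pics/T{k}.png',cv2.resize(T['color'][bt[2]:bt[3],bt[0]:bt[1],::-1],None,fx=15,fy=15,interpolation=cv2.INTER_CUBIC))
ey=R[:,0]; ez=-R[:,2]; ex=R[:,1]
for n,v in dict(kn=(0,17,0),knF=(0,-17,0),shtop=(0,40,82),shbot=(0,40,22),shbotneck=(0,17,22),tabL=(0,20,128)).items():
    q=p+ey*v[1]+ez*(v[2]-97.5)+ex*v[0]; print(n,q.round(1),'S',((proj(S,q)-[b[0],b[2]]+.5)*10).round(1),'T',((proj(T,q)-[bt[0],bt[2]]+.5)*15).round(1))
E
python3 look.py 5
```

```text
[ 537.7 -224.3  257.6] [3.141 0.    1.524] [-0.5  0.3 -3.9] 7.92123126021536 9.175
kn [ 538.5 -207.4  160.1] S [213.6 346.6] T [299.9 252.7]
knF [ 536.9 -241.3  160.1] S [225.  299.3] T [487. 257.]
shtop [ 539.6 -184.4  242.1] S [222.1 127. ] T [256.5 212.7]
shbot [ 539.6 -184.4  182.1] S [210.  313.2] T [194.7 240.4]
shbotneck [ 538.5 -207.4  182.1] S [217.9 280.8] T [323.3 243.3]
tabL [ 538.6 -204.3  288.1] S [238.5 -46.5] T [431.  192.3]
```

View pics/S5.png

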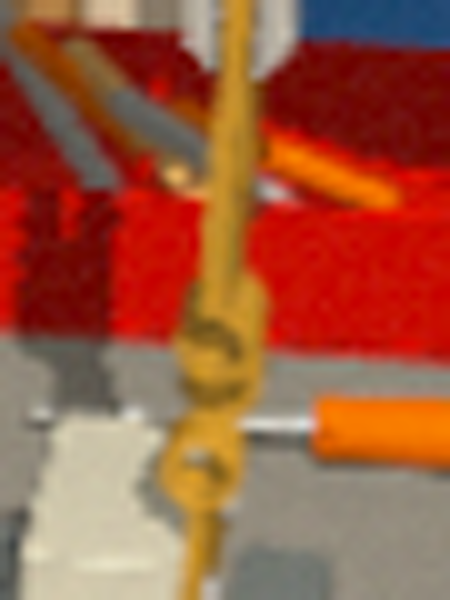

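View pics/T5.png

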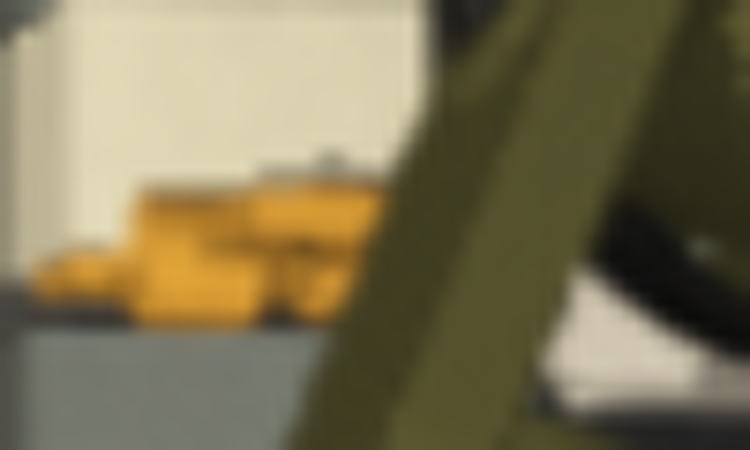

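Emit:
arm_command:
  deltas:
    - {"xyz": [-0.0003, 0.0003, -0.006], "turn": [0, 0, 0]}
    - {"xyz": [0, 0, -0.006], "turn": [0, 0, 0]}
    - {"xyz": [0, 0, -0.006], "turn": [0, 0, 0]}
    - {"xyz": [0, 0, 0], "turn": [0, 0, 0]}
    - {"xyz": [0, 0, 0], "turn": [0, 0, 0]}

```text
clock: 9.9
eef_pos: [537.4, -224.0, 239.6]
eef_rot: [3.141, 0.0, 1.524]
wrist_force: [0.8, -0.0, -3.9]
finger_gap: 7.4
```

```bash
python3 look.py 6
```

```text
[ 537.4 -224.   239.6] [3.141 0.    1.524] [ 0.8 -0.  -3.9] 7.443163938512433 9.9
kn [ 538.2 -207.   142.1] S [211.1 400.4] T [279.6 262. ]
knF [ 536.6 -241.   142.1] S [222.5 352.4] T [464.  266.2]
shtop [ 539.2 -184.1  224.1] S [219.4 184.2] T [235.5 223.2]
shbot [ 539.2 -184.1  164.1] S [207.5 368.2] T [175.6 250. ]
shbotneck [ 538.2 -207.   164.1] S [215.4 335.3] T [302.4 252.9]
tabL [ 538.3 -204.   270.1] S [235.8  12. ] T [406.4 203.5]
```

View pics/S6.png

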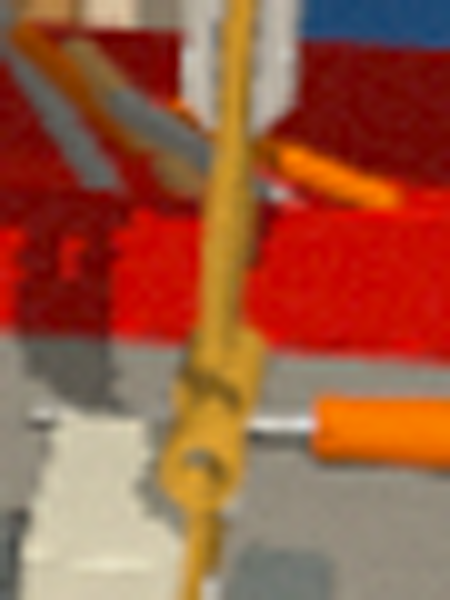

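View pics/T6.png

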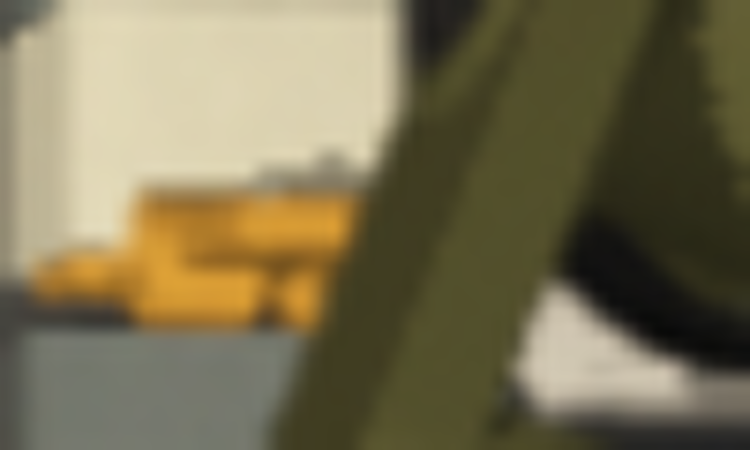

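```bash
cat > edge.py <<'E'
from h import *
def sat(S):
    a=S['color'].astype(float); return a[:,:,0]-a[:,:,2]   # R-B high for brass
def prof(S,rows,x0=308,x1=340):
    a=S['color'].astype(int)
    for y in rows:
        print(y,' '.join('%3d,%3d,%3d'%tuple(a[y,x]) for x in range(x0,x1)))
if __name__=='__main__':
    S=camera('side'); a=S['color'].astype(int)
    for y in range(136,168):
        print(y,' '.join('%4d'%(a[y,x,0]-a[y,x,2]) for x in range(312,332)),'|',' '.join('%3d'%a[y,x,1] for x in range(312,332)))
E
python3 edge.py
```

```text
136  201  202  199  200  201  197  202  196  166  152  137  109  115  126  179  197  198  196  198  200 |  11   7   4  10  19  20  21  25 112 140 126 112  78  37  12  15   6   1  11  15
137  197  199  198  199  196  199  199  185  165  151  141  123  159  195  200  199  199  201  198  200 |  12   6  11  19  13  11  11  44 113 142 127 110  77  25  18   8   6  11   9   3
138  203  200  194  197  201  199  199  188  163  150  135  117  158  203  198  199  199  201  201  200 |  19  11  18   1  14  11   5  44 115 140 131 108  66  11  14   9  13  12  12  11
139  196  199  199  199  198  197  201  192  164  152  134  125  165  197  199  199  200  200  200  198 |  18   7   9   7   0  11  12  39 115 141 129 100  54  17  14   8   6  10  14   9
140  200  201  199  197  199  200  191  184  161  147  131  122  161  200  202  195  200  201  200  201 |   7  11  18   0   6  10  19  45 113 139 124  95  54   5   9  17   6  10  12  16
141  203  203  198  199  198  200  195  192  163  154  134  122  163  201  199  199  200  199  190  200 |   6   6  15   5  19  11  10  49 115 138 122 100  62   9  15  13 
[... 4151 characters left out ...]
  129  101   42   23   15   12   17   16   18   20   16   21 | 204 203 201 201 203 204 172 148 120 101 126 141 136 124 126 135 138 139 138 136
165   37   38   36   37   37   39   88  159  128   93   39   18   10    1    2    3    6    4    8   12 | 209 210 209 208 205 202 171 146 124 104 129 129 119 119 120 116 121 122 123 127
166   37   36   35   37   36   49  105  153  123   79   41   15    2    4    1    3    4    0    4    1 | 220 219 219 207 204 190 165 143 117 107 130 124 113 117 117 118 118 120 120 118
167   34   35   35   38   38   52  102  150   85   40   25   12    3    2    1    2    2    0    2    5 | 197 198 194 197 201 193 165 139 131 132 132 122 118 121 119 118 117 116 118 122
```

Emit:
arm_command:
  deltas:
    - {"xyz": [0.0017, 0.0008, 0], "turn": [0, 0, 0]}
    - {"xyz": [0, 0, -0.004], "turn": [0, 0, 0]}
    - {"xyz": [0, 0, -0.004], "turn": [0, 0, 0]}
    - {"xyz": [0, 0, -0.004], "turn": [0, 0, 0]}
    - {"xyz": [0, 0, 0], "turn": [0, 0, 0]}
    - {"xyz": [0, 0, 0], "turn": [0, 0, 0]}
    - {"xyz": [0, 0, 0], "turn": [0, 0, 0]}

```text
clock: 10.92
eef_pos: [539.1, -223.2, 227.6]
eef_rot: [3.141, 0.0, 1.524]
wrist_force: [-0.5, -0.5, -4.1]
finger_gap: 8.2
```

```bash
python3 look.py 7; python3 edge.py
```

```text
[ 539.1 -223.2  227.6] [3.141 0.    1.524] [-0.5 -0.5 -4.1] 8.16465484727288 10.925
kn [ 539.9 -206.3  130.1] S [203.2 436. ] T [262.9 257.9]
knF [ 538.3 -240.2  130.1] S [214.6 387.6] T [445.6 262. ]
shtop [ 540.9 -183.3  212.1] S [211.2 222.1] T [218.2 219.3]
shbot [ 540.9 -183.3  152.1] S [199.4 404.7] T [159.7 245.9]
shbotneck [ 539.9 -206.3  152.1] S [207.4 371.5] T [285.2 248.8]
tabL [ 540.  -203.2  258.1] S [227.5  50.8] T [386.4 199.7]
136  200  199  199  202  198  198  199  177  155  156  136  112  107  103  167  198  199  199  201  198 |  16   3   4  13  14   5  12  87 133 145 124 111  71  21  17  11   2  10   5   6
137  202  193  196  199  200  199  196  175  156  150  129  115  103  125  171  202  199  201  199  201 |  15  14  14   9  15  18  19  88 131 145 120 106  69  13   9  17  12  13   6   6
138  198  200  196  199  195  199  199  184  156  150  124  111  110  172  200  200  200  199  201  203 |   5  14  12   9  15   3   5  89 132 140 123  95  55  11  12  19  12   7  15  18
139  199  202  199  199  197  200  200  180  157  145  131  117  124  177  202  198  192  200 
[... 4599 characters left out ...]
  130  101   43   20   16   13   17   17   18   18   20   16 | 201 201 201 200 202 205 172 142 123 101 128 140 136 125 131 139 138 136 138 138
165   36   38   36   36   37   40   89  156  128   90   41   18    7    4    2    2    3    4    7   10 | 211 210 208 204 203 200 175 147 123 105 131 131 120 118 117 120 121 121 120 125
166   36   34   37   38   36   50  104  152  120   78   36   15    6    2    2    3    0    2    3    3 | 220 221 218 208 202 192 165 140 115 107 129 123 110 117 120 119 118 118 121 120
167   36   36   37   38   39   52  104  150   84   37   28   11    2    1    3    3    2    0    2    2 | 196 195 196 194 200 194 164 143 132 134 136 125 116 118 118 116 118 122 119 120
```

View pics/S7.png

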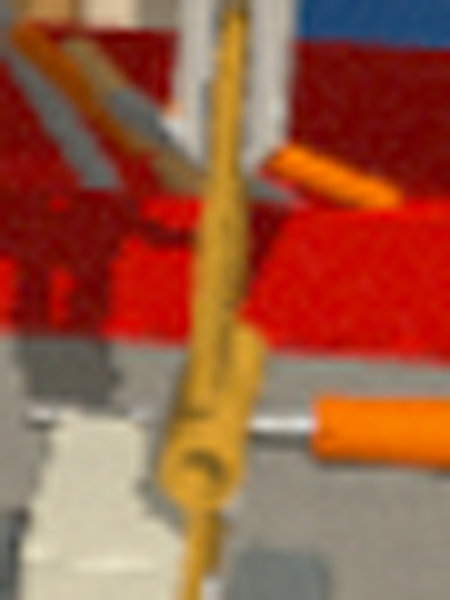

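View pics/T7.png

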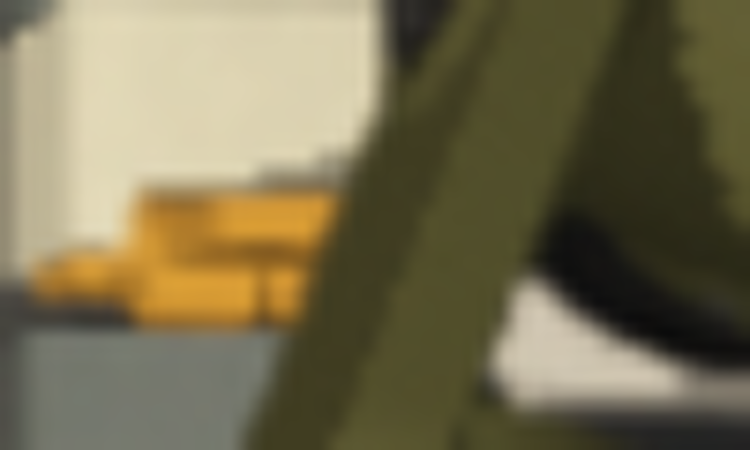

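Run:
```python
from h import *; import pickle
c0=pickle.load(open('c0.pkl','rb'))
def edge(a,y,side):
    r=(a[y,:,0]-a[y,:,2]).astype(float); bg=21
    xs=range(330,318,-1) if side=='R' else range(311,322)
    st=-1 if side=='R' else 1
    for x in xs:
        if r[x]<80<=r[x+st]: return x+st*(80-r[x])/(r[x+st]-r[x])
    return np.nan
A0=c0['side']['color'].astype(int)
A=np.mean([camera('side')['color'].astype(int) for _ in range(3)],0)
for y in range(140,162): print(y,'R0 %.2f R %.2f | L0 %.2f L %.2f'%(edge(A0,y,'R'),edge(A,y,'R'),edge(A0,y,'L'),edge(A,y,'L')))
a=c0['side']['color'][138:162,308:334,::-1]; b=A[138:162,308:334,::-1].astype(np.uint8)
cv2.imwrite('pics/cmp.png',cv2.resize(np.hstack([a,b]),None,fx=15,fy=15,interpolation=cv2.INTER_NEAREST))
```

```text
140 R0 nan R nan | L0 nan L nan
141 R0 nan R nan | L0 nan L nan
142 R0 nan R nan | L0 nan L nan
143 R0 nan R nan | L0 nan L nan
144 R0 nan R nan | L0 312.85 L 313.20
145 R0 326.96 R 327.00 | L0 318.35 L 318.41
146 R0 325.93 R 325.94 | L0 317.84 L 318.34
147 R0 325.89 R 325.87 | L0 317.62 L 318.20
148 R0 325.68 R 325.69 | L0 317.51 L 317.85
149 R0 325.52 R 325.42 | L0 317.74 L 317.60
150 R0 324.98 R 324.87 | L0 318.29 L 317.59
151 R0 324.00 R 324.66 | L0 318.02 L 317.52
152 R0 323.51 R 324.47 | L0 316.98 L 316.64
153 R0 324.08 R 324.39 | L0 316.45 L 316.39
154 R0 324.15 R 324.12 | L0 316.19 L 316.14
155 R0 324.06 R 324.00 | L0 315.62 L 315.64
156 R0 323.99 R 323.99 | L0 315.44 L 315.44
157 R0 323.86 R 323.85 | L0 315.34 L 315.35
158 R0 323.51 R 323.51 | L0 315.52 L 315.50
159 R0 322.91 R 322.89 | L0 316.23 L 316.27
160 R0 321.98 R 322.05 | L0 317.31 L 317.29
161 R0 321.29 R 321.25 | L0 318.08 L 318.07
```

View pics/cmp.png

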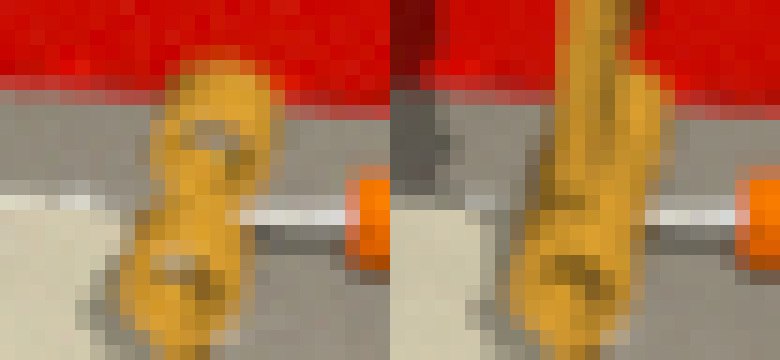

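Run:
```python
from h import *; import pickle
c0=pickle.load(open('c0.pkl','rb'))
A0=c0['top']['color'].astype(int); 
A=np.mean([camera('top')['color'].astype(int) for _ in range(3)],0).astype(int)
for y in range(237,249): print(y,'|',' '.join('%4d'%A0[y,x,0] for x in range(356,385)),'\n    |',' '.join('%4d'%A[y,x,0] for x in range(356,376)))
```

```text
237 |  216  215  211  188  172  167  167  166  164  162  152  141  139  138  137  135  134  134  134  133  133  132  135  136  144  190  204  204  205 
    |  226  225  221  198  181  178  177  177  177  178  168  150  141  139  137  132  116   80   65   64
238 |  217  215  207  180  153  146  142  139  135  133  127  130  135  137  136  135  135  134  133  134  133  133  134  134  138  163  158  153  151 
    |  227  226  217  190  163  154  152  162  185  200  201  200  199  199  198  189  126   75   64   63
239 |  216  215  206  187  173  168  165  161  158  155  150  134  136  137  137  136  136  134  134  135  134  134  134  136  148  162  161  158  155 
    |  226  226  216  197  181  174  170  175  193  209  213  213  213  212  210  184  111   69   63   64
240 |  212  214  210  200  192  189  186  184  182  179  173  151  140  138  138  137  137  136  135  135  135  135  136  140  166  175  182  181  178 
    |  222  223  220  209  193  180  176  177  190  205  207  207  207  208  203  148   86   66   64   64
241 |  183  200  206  202  203  205  204  202  200  197  192  165  1
[... 1295 characters left out ...]
55   55   55   55   55   56   56   56   55   58   77  120  162  170  172  174 
    |   61   62   79  128  146  149  151  153  156  157  139  103  117  109   76   65   64   64   64   72
247 |  102  103  105  113  116  117  118  120  120  119  112  103   99   98   96   94   94   98   98   94   94   92   91   94  100  114  113  112  116 
    |  109  110  112  120  123  123  125  128  128  127  120  112  103   79   66   63   63   63   63   78
248 |  109  112  111  112  111  112  112  113  112  111  111  111  111  110  108  107  107  108  108  106  106  106  105  106  106  105  104  105  105 
    |  116  118  118  118  118  118  119  119  118  117  118  116   92   70   64   63   63   64   68   80
```

Emit:
arm_command:
  deltas:
    - {"xyz": [-0.0003, -0.0005, 0], "turn": [0, 0, 0]}
    - {"xyz": [0, 0, 0], "turn": [0, 0, 0]}
    - {"xyz": [0, 0, 0], "turn": [0, 0, 0]}
    - {"xyz": [0, 0, 0], "turn": [0, 0, 0]}
    - {"xyz": [0, 0, 0], "turn": [0, 0, 0]}

```text
clock: 12.0
eef_pos: [538.7, -223.7, 227.4]
eef_rot: [-3.142, 0.0, 1.524]
wrist_force: [0.6, -0.0, -5.3]
finger_gap: 7.7
```

```bash
python3 look.py 8; python3 st.py
python3 - <<'E'
from h import *; import pickle
A=np.mean([camera('top')['color'].astype(int) for _ in range(3)],0).astype(int)
for y in range(242,247): print(y,' '.join('%4d'%A[y,x,0] for x in range(362,373)))
S=np.mean([camera('side')['color'].astype(int) for _ in range(3)],0)
for y in range(146,156): print(y,' '.join('%4d'%(S[y,x,0]-S[y,x,2]) for x in range(314,328)))
snap('side','fin_s.png')
snap('top','fin_t.png')
E
```

```text
[ 538.7 -223.7  227.4] [-3.142  0.     1.524] [ 0.6 -0.  -5.3] 7.741893399152099 12.0
kn [ 539.5 -206.7  129.9] S [204.5 436. ] T [265.3 260. ]
knF [ 537.9 -240.7  129.9] S [215.9 387.6] T [447.9 264.1]
shtop [ 540.6 -183.7  211.9] S [212.4 222.2] T [220.7 221.4]
shbot [ 540.6 -183.7  151.9] S [200.7 404.6] T [162.1 248. ]
shbotneck [ 539.5 -206.7  151.9] S [208.7 371.5] T [287.6 250.9]
tabL [ 539.6 -203.7  257.9] S [228.7  50.8] T [389.1 201.7]
clock 12.1
joints [-0.456  0.367  1.407  0.     1.368 -0.41 ]
eef_pos [ 538.718 -223.657  227.434]
eef_rot [-3.142 -0.     1.524]
wrist_force [-0.017  0.054 -4.126]
moment [-0.029 -0.086 -0.025]
finger_gap 7.784
242  172  165  160  150  132  124  127  140  136   92   68
243  212  212  210  208  201  166  168  177  151   92   66
244  216  215  215  216  211  167  194  196  138   81   65
245  201  201  202  204  198  155  183  172  108   70   63
246  152  153  156  158  139  110  133  116   79   65   63
146   22   21   22   22   53  133  152  139  123  143  166  157   75   25
147   22   22   21   29   64  135  160  143  127  144  155  142   70   24
148   21   21   21   34   82  135  155  141  135  149  152  122   49   21
149   21   20   22   37   91  138  157  146  142  151  149  104   40   20
150   20   20   25   49  103  132  144  152  160  155  146   77   26   20
151   15   16   26   63  104  109  121  148  165  161  142   54   17   16
152   29   21   39   99  133  147  162  166  165  165  143   39   13   15
153   29   23   46  116  147  158  166  169  166  156  119   45   13   13
154   29   25   72  148  162  156  161  168  167  155   95   28   16   16
155   28   29  107  153  131  107  103  128  161  159   81   28   22   22
```

View pics/fin_s.png

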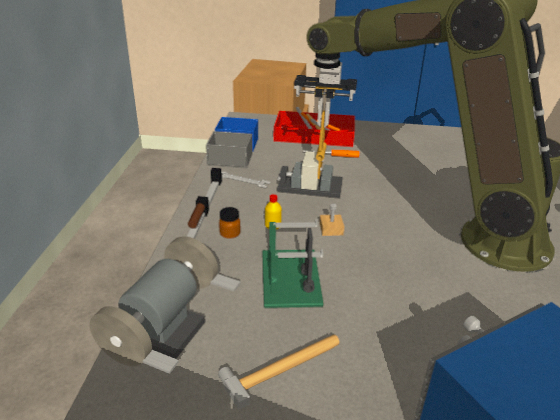

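View pics/fin_t.png

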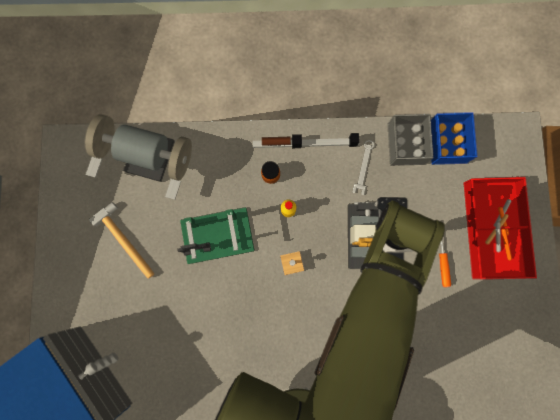

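```bash
python3 -c "
from cell import *
print(sign_off())"
```

```text
the job is handed in; nothing more can be done
None
```

I lifted the brass leaf off its hook, carried it clear of the hook tip and lowered its knuckle into the jamb gap. I handed the job in at about 12 s, with the arm still holding the leaf in the air at 40 N grip.

**Position along x:** the last side view has the three knuckle outlines in line to about 0.2 px, or about 0.5 mm.

**Position along the bore:** the top view showed a gap of roughly 2.3 mm on the left side, against 3 mm if centred. I then moved 0.5 mm to even it out. The arm hid the right-hand gap, so I couldn't see that side.

**Height:** the bore is at about 130 mm by arm position, and the leaf's lower plate edge was within 0.3 px (about 1 mm) of where it should be in the side view. I did not confirm the height by touching anything or by seeing through the bores.

**Contact:** the wrist force was only the leaf's own weight, about 4.1 N, with almost no sideways force. Nothing suggests the leaf is resting or pressed on the jamb.

**Disagreements:**
- **Jamb position:** the side view first put the jamb 5–6 mm off from the top view along the bore. I used the top view.
- **Leaf tilt:** the knuckle may be about 1.5 mm off its predicted spot under the gripper, perhaps from a tilt of about 1° in the grip. I corrected for this by sight.

In the last pictures the dark leaf, pin, bottle, jar and tools are where they started.

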